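Clamp the cutter spindle in the V-block

ROBOT

A 6-joint arm with a two-finger parallel gripper is mounted at the origin on the work surface. World frame = base frame: x ahead of the robot, y to its left, z up, the work surface at z = 0. Lengths are in m, angles in rad, forces in N, time in s.
With the tool pointing down it reaches from about 0.35 to 0.925 m from the base axis. Payload 6.4 kg.
Tool frame: the origin (TCP) lies on the centre line of the jaws, within the pads' length; the fingertips stand 17 mm ahead of it and the grasp point (between the pads) lies 2 mm behind it; z points along the fingers, y is the line along which they close (so a half turn about z gives the same grasp; the last joint's range is limited). The gripper opens to 85 mm and grips with 20 to 120 N. Pads are 22 mm wide; open, the fingers measure 114 mm over their backs; the gripper's body (76 mm by 85 mm) begins 54 mm behind the grasp point. The pads swing forward as they close: fully open they stand 13 mm farther back than shut.
Start: joints at [-1.439, 0.245, 1.558, -0, 1.339, -0.174], TCP at [0.196, -0.62, 0.248] pointing down, gripper open.
Joint ranges: [-3.13, 3.13], [-1.02, 2.26], [0.13, 2.54], [-0.95, 4.09], [0.21, 2.88], [-2.74, 2.74]. Speed limits (rad/s): [2.57, 2.57, 3.14, 3.14, 3.14, 3.14].

INTERFACE

Orientations are given as a unit quaternion [w, x, y, z].
In Python, from cell import r, eyes gives the robot as it stands. Calls block until the motion is done:
- r.goto(position, orientation): joint-space move of the TCP to a pose.
- r.servo_line(position, orientation=None, feed=0.15, guard=None): straight line of the TCP; orientation=None keeps the orientation; feed is the mean speed in m/s. With guard (N) it stops when the force on the tool has changed by that much, and returns True; else False.
- r.move_joints(angles): joint-space move.
- r.set_gripper(opening, squeeze=None): opening from 0.0 (shut) to 1.0 (fully open); squeeze is the grip in N (None keeps the last); returns when the fingers have stopped.
- r.wait(seconds).
- r.ik(position, orientation): joint angles nearest the present ones, or None.
- r.sense(): the state.
- eyes.grab_frame(name): name is "side" or "top"; returns (picture, depth): 384x512x3 uint8, blue, green, red; 384x512 float32, m along the optical axis (not along the pixel's ray), 0 where there is no reading.
- eyes.camera_params(name): a dict with "vertical_fov" (degrees; the focal length in pixels is half the picture's height over the tangent of half this angle, whatever the lens; pixels are square), "cx", "cy" (the principal point, pixels), "k1" (the pictures are not rectified: a ray, as slopes to the right and down, at radius r is drawn at 1 + k1 r^2 times it, then the intrinsics apply), "world_to_cam" (4x4, takes a point from world to camera coordinates). Camera axes: x right, y down, z forward; pixel columns grow to the right and rows downward; lengths in m; the calibration is good to about 2 mm. A picture is of the moment at which its call begins. camera_params takes no time and is no camera call.
A pose or a line that the arm cannot do raises r.MotionError and nothing moves.
- r.sign_off(): hands the job in; it is judged then, once.
The state is a dict: "clock": time; "q": joint angles; "qd": joint speeds; "joint_torque": joint torques, N m; "tcp_pos": TCP position; "tool_rot": TCP orientation; "contact_force": force on the tool from outside, world axes, zero at the start; "moment": the same for the moment, N m; "opening": opening from 0.0 (shut) to 1.0 (fully open); "finger_force": force on a finger pad.
Only numpy, scipy, OpenCV 4.12 (cv2) and the standard library are available. Lean on these libraries where they do the work, as an engineer would, in place of code of your own. Each camera call takes 0.05 s, during which the arm holds its last target. There are 200 camera calls.

TASK

The key machine's spindle needs a new cutter: take it from the wooden cradle and lay it softly in the groove of the steel V-block, plain end towards the stop and threaded nose sticking out at the open end. Push it along the groove until you feel it press lightly but surely against the stop, without knocking or forcing it, then swing the orange clamp handle fully down so that it is held there. Leave the cutter wheel, the padlock and the oil bottle where they are.

Things in the scene. Friction and masses are not known exactly. Their poses are not given: they have to be found in the camera images.
- spindle: Steel spindle, 198 mm long, 0.54 to 0.74 kg: plain shaft 24 mm in diameter, 165 mm long; then a dark flange, 34 mm in diameter, 8 mm thick; then a brass threaded nose, 14 mm in diameter, 25 mm long. Origin on its axis at the balance point, 94.4 mm from the plain end; x runs along it to the plain end (it may roll, so y and z mean nothing). It waits in the cradle, axis 47 mm above the table.
- spindle_end (a point): Centre of the spindle's plain end face (x = +94.4 mm on the spindle's axis)
- spindle_nose (a point): Centre of the end face of the threaded nose (x = -103.6 mm on the spindle's axis)
- cradle: Fixed wooden cradle: base 140 x 70 x 12 mm, two V-notched uprights 14 mm thick and 52 mm wide, 90 mm apart between centres, rising to 46 mm. Origin under its centre, x along the waiting spindle towards its plain end. The balance point is within 8 mm of midway between the uprights, where 76 mm is free for the fingers down to 12 mm above the table.
- fixture: V-block fixture fixed to the bench. Origin on the table under the centre of its dark plate, 220 x 150 x 15 mm; x runs along the groove to the stop; open end at -x. Two steel V-blocks in line, 64 mm wide, tops at 65 mm, 90 degree groove 40 mm wide: long one x = -26 to 56 mm, short one x = -94 to -76 mm, finger gap between, floor at 37 mm. A spindle in the groove has its axis at y = 0, z = 62 mm.
- stop: End stop on the fixture's plate: dark upright 52 mm wide, to 78 mm above the table, with a round rod 16 mm in diameter pointing to the open end. Rigidly locked, its face at x = 54 to 66 mm of the fixture, different each time. Origin on the plate (15 mm above the table) under the rod's face, axes as the fixture's. A good seat presses on it with 2 N or more; more than 15 N bruises it.
- stop_face (a point): Centre of the stop rod's flat face, 62 mm above the table; x points along the groove away from the open end, y across, z up. The spindle's plain end belongs against it. To slide the spindle along the groove takes 3 to 7 N, or twice that if the push also bears down on its nose; this comes on top of what the stop feels.
- clamp_pivot (a point): Pivot of the toggle clamp, beside the long V-block (fixture x = 20, y = -50 mm, 94 mm above the table); its pin runs along the fixture's x. The pressing arm, 62 mm long and 14 mm thick, reaches from here over the groove; open, it stands upright, tipped 10 degrees back from the groove.
- clamp_handle (a joint): Swing q of the orange clamp handle in rad: 0 open, 0.85 fully closed (hard limit). It swings across the groove, away from it and down: at q it points from the pivot to the fixture's -y, raised (1.02 - q) rad above level. It stays where it is left (friction 0.55 N m); the arm comes down as it closes, and shut it keeps about 4 N on a spindle in the groove.
- handle_grip (a point): Point on the handle's axis, 100 mm from the pivot. The orange grip is 18 mm in diameter, from 46 to 124 mm from the pivot, round-ended; a thin metal bar joins it to the pivot.
- clamp_pad: Black sprung rubber pad, 15 mm in diameter, at the end of the clamp's arm; when shut it presses on the spindle from above, at fixture x = 20 mm. Origin on the arm's axis, 25 mm above the pad's underside.
- cutter: Bystander: brass-coloured cutter wheel lying flat, 62 mm in diameter, 8 mm thick; origin under its centre. Leave alone.
- padlock: Bystander: brass padlock lying flat, body 46 x 50 x 20 mm, steel shackle reaching to 59 mm along its +y; origin under the centre of its body. Leave alone.
- oiler: Bystander: small yellow oil bottle with a red cap, standing, 36 mm in diameter, 85 mm tall; origin under its centre. Leave alone.
Not all that is in view belongs to the job. Of the things like the spindle, leave any that is red; of the rest the larger one is meant.

How it is judged:
By the outcome, as a careful person would: the job done as asked, in the order asked, and still so for the second after the job is handed in, with the robot touching nothing.
It also fails if it takes over 72 s, if anything falls off the work surface, if the arm or the gripper's body presses on something with over 40 N, if the wrist force passes 120 N, or if a joint passes its speed limit or range.

## Working session

There is one attempt and no reset: what is moved stays moved. The work goes in short steps, each a Python script; the robot and the scene stay as the last script left them, time stands still between calls to the robot, and variables do not carry over. Pictures are saved under pics/ and viewed, at most 10 in all, crops included, and the job is handed in when it is done.

```bash
mkdir -p pics; ls; cat > h.py <<'E'
import numpy as np, cv2
from cell import r, eyes
def cloud(n):
    img,d=eyes.grab_frame(n); p=eyes.camera_params(n)
    f=192/np.tan(np.radians(p["vertical_fov"])/2)
    v,u=np.mgrid[0:384,0:512].astype(float)
    K=np.array([[f,0,p["cx"]],[0,f,p["cy"]],[0,0,1]])
    un=cv2.undistortPointsIter(np.stack([u.ravel(),v.ravel()],1)[:,None],K,np.array([p["k1"],0,0,0,0.]),None,None,(3,50,1e-9)).reshape(384,512,2)
    P=np.dstack([un*d[...,None],d,np.ones_like(d)])@np.linalg.inv(np.array(p["world_to_cam"])).T
    P=P[...,:3]; P[d==0]=np.nan
    return img,P
E
python3 - <<'E'
from h import *
for n in("top","side"):
    img,P=cloud(n); cv2.imwrite(f"pics/{n}0.png",cv2.resize(img,(768,576))); np.savez(f"{n}0.npz",img=img,P=P)
    w=np.linalg.inv(np.array(eyes.camera_params(n)["world_to_cam"])); print(n,w.round(3).tolist())
s=r.sense();print(s["clock"],s["tcp_pos"],s["tool_rot"])
E
```

```text
pics
top [[0.026, -0.992, 0.122, 0.424], [-1.0, -0.026, 0.004, -0.001], [-0.0, -0.122, -0.992, 1.501], [0.0, 0.0, 0.0, 1.0]]
side [[0.989, -0.106, 0.103, 0.525], [-0.148, -0.738, 0.659, -0.596], [0.007, -0.667, -0.745, 0.833], [0.0, 0.0, 0.0, 1.0]]
0.1 [ 0.19561376 -0.61935781  0.24727056] [-8.95042848e-04  9.88332640e-01  1.52308210e-01  1.46146419e-05]
```

View pics/top0.png

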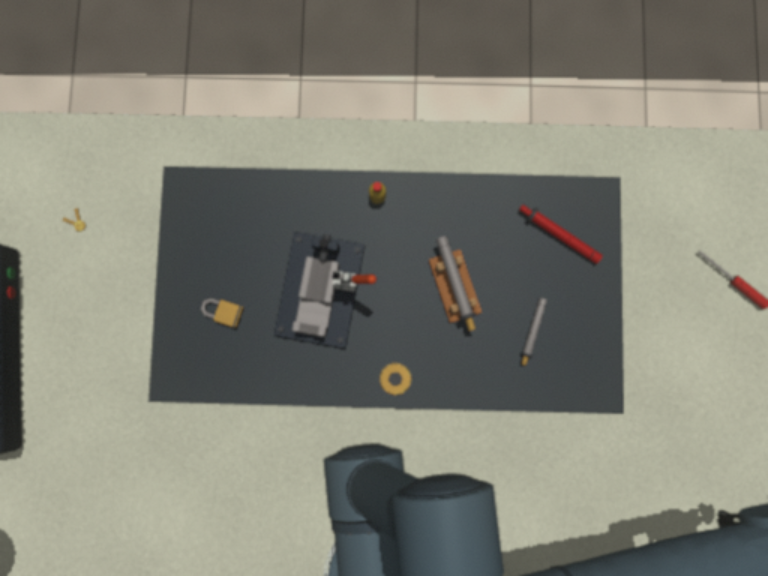

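View pics/side0.png

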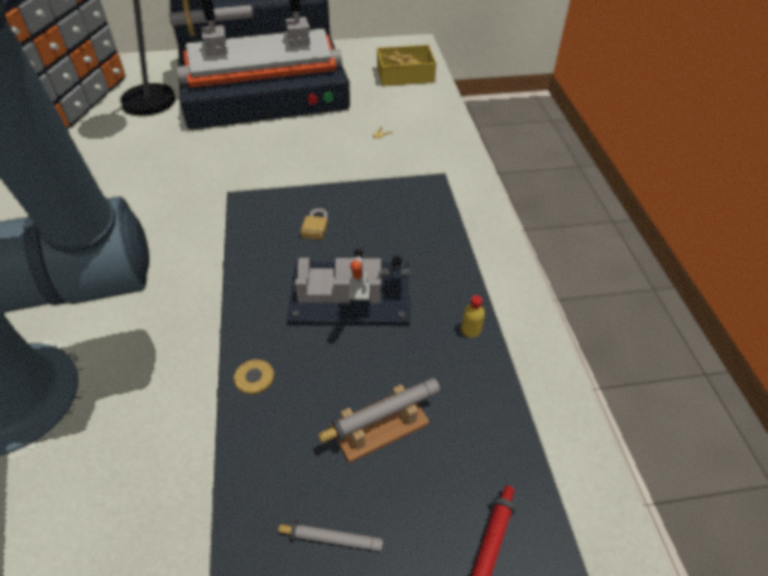

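The top view shows three candidates: a grey spindle in the cradle (455,280), a thin grey one lying loose (535,330) and a red one (560,235). The one meant is the grey spindle in the cradle, as it is larger than the loose one and not red. Its brass nose points down in the picture (470,325). The fixture is at (320,290), with the stop at the top (325,245) and the handle to the right.

```bash
python3 - <<'E'
from h import *
D=np.load("top0.npz");img,P=D["img"],D["P"]
c=img[145:240,180:335]; cv2.imwrite("pics/crop.png",cv2.resize(c,(775,475),interpolation=cv2.INTER_CUBIC))
v,u=np.mgrid[0:384,0:512]
def box(a): return (u>a[0]/1.5)&(u<a[2]/1.5)&(v>a[1]/1.5)&(v<a[3]/1.5)
for nm in("top","side"):
    D=np.load(nm+"0.npz");img,P=D["img"],D["P"]; z=P[...,2]
    print(nm,"table z",np.nanmedian(z[box((500,350,600,400) if nm=="top" else (250,430,300,560))]))
    X,Y=P[...,0],P[...,1]
    # spindle
    m=(box((420,225,500,340)) if nm=="top" else box((310,370,450,455)))&(z>0.049)&(z<0.07)
    q=P[m]; c=q[:,:2].mean(0); l=cv2.fitLine(q[:,:2].astype(np.float32),cv2.DIST_HUBER,0,.001,.001).ravel()
    d=l[:2]*np.sign(l[0]); t=(q[:,:2]-l[2:])@d; s=(q[:,:2]-l[2:])@[-d[1],d[0]]
    print("spindle yaw",np.arctan2(d[1],d[0]),"p",l[2:],"ends",l[2:]+d*t.min(),l[2:]+d*t.max(),len(q),"width",np.percentile(s,[1,99]),"ztop",np.percentile(z[m],[50,90,98]))
    for lo,hi,a in((.009,.022,"plate"),(.058,.069,"blocks"),(.003,.017,'cr')):
        bb=(box((265,225,375,355)) if a!="cr" else box((420,240,490,325))) if nm=="top" else (box((280,240,420,330)) if a!="cr" else box((330,380,435,462)))
        m=bb&(z>lo)&(z<hi); q=P[m][:,:2]
        rct=cv2.minAreaRect((q*1000).astype(np.float32)); print(a,len(q),rct)
E
```

```text
top table z 0.0006989589049949396
spindle yaw 0.345535 p [ 0.5960886  -0.13777672] ends [ 0.50068151 -0.17212105] [ 0.68643829 -0.10525292] 468 width [-0.02327143  0.01468497] ztop [0.05646193 0.06129077 0.06435675]
plate 1852 ((566.3828125, 136.8875732421875), (194.64320373535156, 253.9684295654297), 80.93843841552734)
blocks 414 ((582.19140625, 125.74543762207031), (94.95227813720703, 200.78555297851562), 81.476806640625)
cr 892 ((598.4617309570312, -141.19091796875), (174.53109741210938, 142.37197875976562), 1.1436090469360352)
side table z 0.0005545939385265819
spindle yaw 0.33981985 p [ 0.59155226 -0.14006579] ends [ 0.49835854 -0.17301295] [ 0.68553354 -0.1068402 ] 788 width [-0.01220247  0.01353464] ztop [0.05653017 0.06001881 0.06243894]
plate 1502 ((574.7269287109375, 144.37509155273438), (154.7301025390625, 220.57772827148438), 81.20574951171875)
blocks 430 ((578.7394409179688, 125.4210205078125), (103.49323272705078, 200.55738830566406), 82.15052032470703)
cr 958 ((598.2640380859375, -128.94891357421875), (143.1845703125, 163.93984985351562), 82.6763687133789)
```

View pics/crop.png

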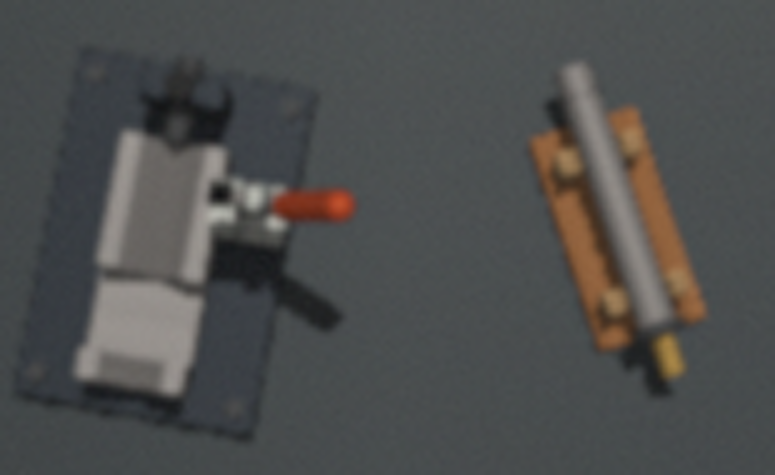

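The crop confirms it: a grey shaft in the cradle, flange and brass nose at lower right (670,355), plain end at upper left (575,75). Next I refine the groove line, stop face and clamp.

```bash
python3 - <<'E'
from h import *
from scipy.optimize import least_squares
Q={n:np.load(n+"0.npz") for n in("top","side")}
def loc(P,o,a):
    c,s=np.cos(a),np.sin(a); d=P[...,:2]-o; return np.stack([d[...,0]*c+d[...,1]*s,-d[...,0]*s+d[...,1]*c,P[...,2]],-1)
o0=np.array([.5747,.1444]);a0=-.153
for names in(("top",),("side",),("top","side")):
    pts=np.concatenate([Q[n]["P"].reshape(-1,3) for n in names]); pts=pts[np.isfinite(pts[:,0])]
    y0,a,z0=0,a0,0
    for k in range(4):
        L=loc(pts,o0,a); L[:,1]-=y0
        g=L[(L[:,0]>-20)&(L[:,0]<48)&(abs(L[:,1])<15)&(L[:,2]>.04)&(L[:,2]<.07)]
        f=lambda p:(g[:,2]-p[2]-.045-np.abs(g[:,1]-p[0]-p[1]*g[:,0]))
        s=least_squares(f,[0,0,0],loss="soft_l1",f_scale=.001); y0+=s.x[0];a+=s.x[1]
    print(names,"y0",y0,"yaw",a,"dz",s.x[2],"rms",np.sqrt(np.mean(s.fun**2)),len(g))
o=o0+y0*np.array([-np.sin(a),np.cos(a)])
for n in Q:
    L=loc(Q[n]["P"],o,a).reshape(-1,3)
    t=L[(abs(L[:,1])<.02)&(L[:,0]<.056)&(L[:,0]>-.1)&(L[:,2]>.035)&(L[:,2]<.07)]
    b=L[(abs(L[:,1])>.022)&(abs(L[:,1])<.03)&(L[:,2]>.061)&(L[:,2]<.068)&(abs(L[:,0])<.12)]
    print(n,"blocktop x hist",np.histogram(b[:,0],np.arange(-.11,.08,.004)))
    p=L[(L[:,2]>.01)&(L[:,2]<.02)&(abs(L[:,0])<.13)&(abs(L[:,1])<.1)]
    print("plate x",np.percentile(p[:,0],[.5,99.5]),"y",np.percentile(p[:,1],[.5,99.5]))
    m=L[(abs(L[:,1])<.005)&(L[:,0]>.03)&(L[:,0]<.11)&(L[:,2]>.04)]
    m=m[np.argsort(m[:,0])]; print(np.round(m[:,[0,2]]*1000).astype(int).tolist()[:110])
    h=Q[n]["img"].reshape(-1,3).astype(int); k=(h[:,2]>150)&(h[:,1]<90)&(L[:,2]>.1)&(abs(L[:,0])<.1)&(abs(L[:,1])<.2)
    print("handle",L[k].mean(0) if k.any() else None, L[k].max(0),L[k].min(0))
print("origin",o,a)
E
```

```text
('top',) y0 -0.02570426394999848 yaw -1.4073147921125495 dz -0.04598663322583483 rms 0.05610909452832538 2216
('side',) y0 0.2829746501628737 yaw 0.08394679380344622 dz -0.4184925840221557 rms 0.11429687202411526 4687
('top', 'side') y0 0.25592959927304093 yaw 0.11920385521753929 dz -0.3707409470447161 rms 0.12217386963222333 6903
top blocktop x hist (array([0, 0, 0, 0, 0, 0, 0, 0, 0, 0, 0, 0, 0, 0, 0, 0, 0, 0, 0, 0, 0, 0,
       0, 0, 0, 0, 0, 0, 0, 0, 0, 0, 0, 0, 0, 0, 0, 0, 0, 0, 0, 0, 0, 0,
       0, 0, 0]), array([-0.11 , -0.106, -0.102, -0.098, -0.094, -0.09 , -0.086, -0.082,
       -0.078, -0.074, -0.07 , -0.066, -0.062, -0.058, -0.054, -0.05 ,
       -0.046, -0.042, -0.038, -0.034, -0.03 , -0.026, -0.022, -0.018,
       -0.014, -0.01 , -0.006, -0.002,  0.002,  0.006,  0.01 ,  0.014,
        0.018,  0.022,  0.026,  0.03 ,  0.034,  0.038,  0.042,  0.046,
        0.05 ,  0.054,  0.058,  0.062,  0.066,  0.07 ,  0.074,  0.078]))
plate x [-0.07586223  0.07713612] y [-0.09507409  0.05171891]
[]Traceback (most recent call last):
  File "<stdin>", line 27, in <module>
    return umr_maximum(a, axis, None, out, keepdims, initial, where)
ValueError: zero-size array to reduction operation maximum which has no identity
```

```bash
cat > fit.py <<'E'
from h import *
from scipy.optimize import minimize
Q={n:np.load(n+"0.npz") for n in("top","side")}
def loc(P,o,a):
    c,s=np.cos(a),np.sin(a); d=P[...,:2]-o; return np.stack([d[...,0]*c+d[...,1]*s,-d[...,0]*s+d[...,1]*c,P[...,2]],-1)
def model(x,y):
    z=np.where((abs(x)<.11)&(abs(y)<.075),.015,0.)
    inb=((x>-.026)&(x<.056)|(x>-.094)&(x<-.076))&(abs(y)<.032)
    z=np.where((x>-.094)&(x<.056)&(abs(y)<.032),.037,z)
    return np.where(inb,np.where(abs(y)<.02,.045+abs(y),.065),z)
o0=np.array([.5747,.1444]);a0=-.153
def fit(names):
    pts=np.concatenate([Q[n]["P"].reshape(-1,3) for n in names]); pts=pts[np.isfinite(pts[:,0])]
    pts=pts[np.hypot(*(pts[:,:2]-o0).T)<.17]
    L0=loc(pts,o0,a0); pts=pts[(pts[:,2]<.075)&~((L0[:,0]>.05))&~((L0[:,1]<-.03)&(L0[:,0]>-.02))]
    def cost(p):
        L=loc(pts,o0+p[:2]/1000,a0+p[2]/100); e=abs(L[:,2]-model(L[:,0],L[:,1])); return np.minimum(e,.008).mean()*1000
    best=min((minimize(cost,[i,j,0],method="Nelder-Mead",options=dict(initial_simplex=np.array([[i,j,0],[i+4,j,0],[i,j+4,0],[i,j,2]]))) for i in(-8,0,8) for j in(-8,0,8)),key=lambda s:s.fun)
    return o0+best.x[:2]/1000,a0+best.x[2]/100,best.fun
E
python3 - <<'E'
from fit import *
for names in(("top",),("side",),("top","side")): o,a,f=fit(names); print(names,o,a,f)
for n in Q:
    L=loc(Q[n]["P"],o,a).reshape(-1,3); L=L[np.isfinite(L[:,0])]
    p=L[(L[:,2]>.01)&(L[:,2]<.02)&(abs(L[:,0])<.13)&(abs(L[:,1])<.1)]
    print(n,"plate x",np.percentile(p[:,0],[1,99]),"y",np.percentile(p[:,1],[1,99]))
    m=L[(abs(L[:,1])<.005)&(L[:,0]>.04)&(L[:,0]<.105)&(L[:,2]>.04)]
    m=m[np.argsort(m[:,0])]; print(np.round(m[:,[0,2]]*1000).astype(int).tolist()[:90])
    m=L[(abs(L[:,0]-.02)<.012)&(L[:,1]<-.03)&(L[:,1]>-.16)&(L[:,2]>.11)]
    m=m[np.argsort(m[:,1])]; print("handle",np.round(m*1000).astype(int).tolist()[::4])
E
```

```text
('top',) [0.57823641 0.14184125] -0.15688471206447377 2.6633025722459216
('side',) [0.57513395 0.14485392] -0.14947630791762556 2.045589596299349
('top', 'side') [0.57576809 0.14298133] -0.15345727929067093 2.4714525300276673
top plate x [-0.10637914  0.1105672 ] y [-0.07498947  0.07316476]
[[42, 48], [43, 48], [43, 49], [45, 52], [46, 49], [46, 48], [48, 46], [49, 47], [49, 47], [50, 49], [51, 52], [52, 48], [53, 44], [53, 46], [54, 53], [56, 45], [56, 48], [58, 46], [58, 64], [58, 47], [58, 66], [59, 73], [59, 68], [60, 71], [61, 69], [62, 68], [62, 70], [64, 69], [65, 68], [65, 67], [67, 70], [67, 71], [68, 69], [70, 70], [70, 73], [71, 70], [72, 64], [73, 67], [74, 68], [74, 66], [75, 68], [76, 74], [76, 70], [77, 74], [79, 95], [79, 70], [80, 89], [80, 71], [81, 65], [81, 95], [82, 94], [84, 92], [85, 99], [85, 93], [85, 97], [87, 100], [87, 93], [88, 97], [88, 97], [90, 98], [91, 98], [92, 94], [94, 94], [94, 93], [95, 92], [97, 97], [101, 70], [102, 73], [104, 67], [105, 69]]
handle [[19, -118, 194], [15, -116, 198], [26, -114, 200], [20, -112, 198], [14, -110, 195], [25, -109
[... 1367 characters left out ...]
, 72], [98, 68], [98, 60], [100, 70], [100, 67], [100, 70], [100, 64], [103, 70], [103, 70], [103, 66], [103, 63]]
handle [[20, -120, 195], [22, -117, 192], [15, -117, 195], [15, -116, 191], [24, -116, 197], [26, -114, 189], [20, -114, 198], [20, -113, 201], [24, -113, 200], [15, -111, 199], [13, -111, 198], [26, -110, 198], [17, -108, 201], [23, -107, 175], [14, -106, 173], [23, -104, 168], [25, -103, 170], [25, -100, 164], [15, -97, 157], [17, -93, 149], [12, -88, 148], [17, -86, 139], [26, -65, 148], [26, -61, 148], [26, -59, 153], [23, -58, 155], [16, -47, 154], [15, -46, 147], [25, -45, 146], [23, -45, 156], [18, -42, 153], [20, -40, 152], [18, -38, 153], [18, -36, 154], [25, -34, 152]]
```

Fixture origin is (0.576, 0.143), yaw −0.153, with the stop face at fixture x ≈ 58 mm. Now picking.

```bash
cat >> h.py <<'E'
O=np.array([.5758,.1430]); A=-.1535
def F(x,y,z): c,s=np.cos(A),np.sin(A); return np.array([O[0]+c*x-s*y,O[1]+s*x+c*y,z])
def down(a): return np.array([0,np.cos(a/2),np.sin(a/2),0])
def st(t=""):
    s=r.sense(); print(t,round(s["clock"],2),np.round(s["tcp_pos"],4),"F",np.round(s["contact_force"],2),"op",round(s["opening"],3),"ff",np.round(s["finger_force"],1)); return s
E
python3 - <<'E'
from h import *
b=np.array([.597,-.1378]); q=down(.342)
for p,a in((np.r_[b,.14],.342),(F(-.046,0,.27),A),(F(-.175,0,.06),A)): print(r.ik(p,down(a)))
r.set_gripper(1.0)
r.goto(np.r_[b,.14],q); st("above")
print(r.servo_line(np.r_[b,.045],feed=.1,guard=15)); st("low")
r.set_gripper(0.0,squeeze=60); st("grip")
r.servo_line(np.r_[b,.10],feed=.06); r.wait(.2); st("lift")
img,P=cloud("side"); cv2.imwrite("pics/lift.png",cv2.resize(img[200:384,130:380],(750,552)))
E
```

```text
[-4.11675888e-01  2.76477359e-01  1.73018861e+00 -4.44089210e-16
  1.13492668e+00  8.17120439e-01]
[ 6.99486999e-02 -4.82951933e-03  1.79075002e+00 -4.44089210e-16
  1.35567215e+00  1.79424503e+00]
[ 1.38296411e-01  2.09137528e-02  2.19764976e+00 -4.44089210e-16
  9.23029136e-01  1.86259274e+00]
above 2.59 [ 0.597  -0.1388  0.1403] F [-0.23 -0.01 -0.33] op 1.001 ff 0.0
False
low 3.69 [ 0.5976 -0.1381  0.0459] F [ 0.36 -0.31 -0.59] op 0.999 ff 0.0
grip 4.29 [ 0.5964 -0.1359  0.0454] F [-4.09  7.59  8.3 ] op 0.261 ff 58.3
lift 5.56 [ 0.5967 -0.1377  0.0995] F [ 0.08  0.24 -7.  ] op 0.261 ff 59.0
```

View pics/lift.png

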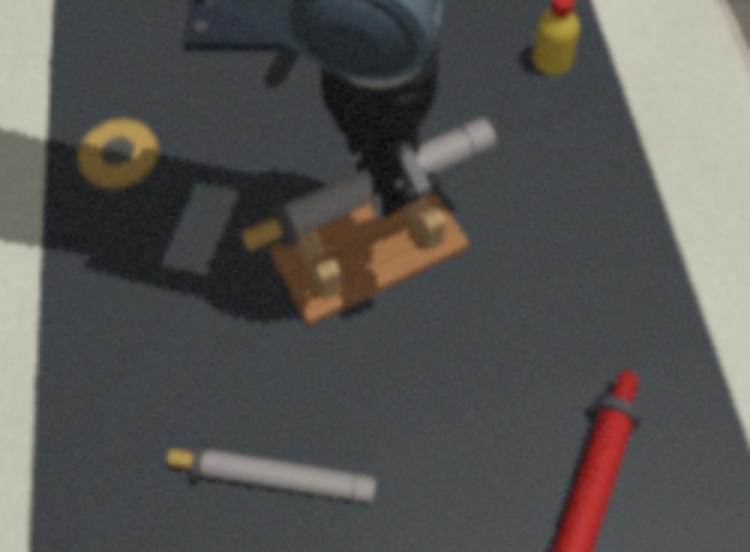

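The spindle is held level, clear of the cradle. Carrying it over and lowering by feel.

```bash
python3 - <<'E'
from h import *
b=np.array([.597,-.1378])
r.servo_line(np.r_[b,.27],feed=.2)
r.goto(F(-.046,0,.27),down(A))
r.servo_line(F(-.046,0,.085),feed=.12); r.wait(.3); st("above")
img,P=cloud("side"); cv2.imwrite("pics/ab.png",cv2.resize(img[130:260,150:330],(756,546)))
np.savez("ab.npz",P=P,img=img)
print(r.servo_line(F(-.046,0,.060),feed=.012,guard=2.5)); r.wait(.2); s=st("touch")
n=np.array([-np.sin(A),np.cos(A),0]); print("lateral F",s["contact_force"]@n,"axial",s["contact_force"]@[np.cos(A),np.sin(A),0],"moment",np.round(s["moment"],3))
E
```

```text
above 9.73 [0.5305 0.1501 0.0853] F [-0.08 -0.07 -6.13] op 0.259 ff 59.0
True
touch 11.79 [0.5303 0.1505 0.0606] F [3.73 3.92 6.28] op 0.259 ff 60.3
lateral F 4.445396754144145 axial 3.0830783539225166 moment [ 0.507 -0.509  0.029]
```

View pics/ab.png

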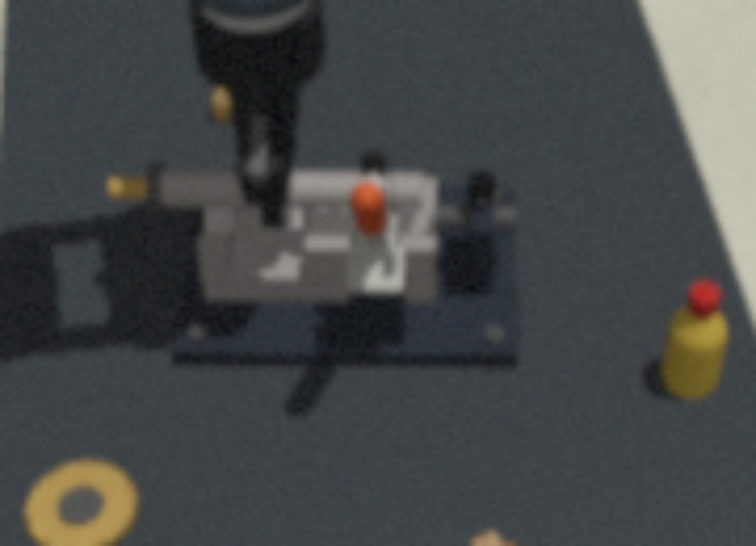

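The spindle hangs level and parallel over the groove, short of the stop, and has touched at seat height. I ease off the lateral load and release.

```bash
python3 - <<'E'
from h import *
n=np.array([-np.sin(A),np.cos(A),0]);x=np.array([np.cos(A),np.sin(A),0])
y=.0;p=-.046;z=.0608
for k in range(4):
    f=r.sense()["contact_force"]; y+=np.clip(f@n*.00022,-.001,.001); p+=np.clip(f@x*.00015,-.0006,.0006); z+=np.clip((f[2]+3)*.0001,-.0005,.0008)
    r.servo_line(F(p,y,z),feed=.01); r.wait(.15); s=st(f"{p:.4f} {y:.4f} {z:.4f}"); f=s["contact_force"]; print("lat",round(f@n,2),"ax",round(f@x,2))
r.set_gripper(.42); st("part"); r.set_gripper(1.0); r.wait(.2); st("open")
r.servo_line(F(p,y,.2),feed=.12)
r.goto(F(-.2,0,.2),down(A))
from fit import loc
np.savez("y.npz",y=y)
for c in("side","top"):
    img,P=cloud(c); L=loc(P,O,A).reshape(-1,3); L=L[np.isfinite(L[:,0])]
    m=L[(abs(L[:,1]-y)<.012)&(L[:,0]>-.2)&(L[:,0]<.085)&(L[:,2]>.062)&(L[:,2]<.08)]
    h,e=np.histogram(m[:,0],np.arange(-.2,.09,.005)); print(c,list(zip((e[:-1]*1000).round().astype(int).tolist(),h.tolist())))
    cv2.imwrite(f"pics/laid_{c}.png",cv2.resize(img[130:260,150:330],(756,546)))
E
```

```text
-0.0455 0.0010 0.0616 12.53 [0.5299 0.1507 0.0607] F [ 0.46  0.52 -6.17] op 0.258 ff 59.1
lat 0.59 ax 0.38
-0.0455 0.0011 0.0613 12.93 [0.5304 0.1509 0.0608] F [-0.85 -1.17 -6.5 ] op 0.26 ff 59.1
lat -1.29 ax -0.66
-0.0456 0.0008 0.0609 13.33 [0.5309 0.1508 0.0609] F [-0.06 -0.09 -7.4 ] op 0.261 ff 59.1
lat -0.1 ax -0.04
-0.0456 0.0008 0.0605 13.73 [0.531  0.1507 0.0607] F [-1.78 -1.34 -3.76] op 0.259 ff 59.3
lat -1.6 ax -1.55
part 14.02 [0.5319 0.151  0.0615] F [-0.7  -0.01 -0.01] op 0.42 ff 0.0
open 14.76 [0.5309 0.1508 0.0605] F [ 0.05  1.16 -0.15] op 0.998 ff 0.0
side [(-200, 0), (-195, 0), (-190, 0), (-185, 0), (-180, 0), (-175, 0), (-170, 0), (-165, 0), (-160, 0), (-155, 0), (-150, 6), (-145, 8), (-140, 10), (-135, 9), (-130, 6), (-125, 12), (-120, 15), (-115, 13), (-110, 13), (-105, 13), (-100, 14), (-95, 13), (-90, 12), (-85, 13), (-80, 10), (-75, 15), (-70, 12), (-65, 14), (-60, 14), (-55, 12), (-50, 9), (-45, 13), (-40, 12), (-35, 14), (-30, 12), (-25, 13), (-20, 14), (-15, 12), (-10, 9), (-5, 14), (0, 10), (5, 0), (10, 0), (15, 0), (20, 7), (25, 4), (30, 13), (35, 14), (40, 15), (45, 7), (50, 0), (55, 12), (60, 5), (65, 11), (70, 10), (75, 8), (80, 6), (85, 0)]
top [(-200, 0), (-195, 0), (-190, 0), (-185, 0), (-180, 0), (-175, 0), (-170, 0), (-165, 0), (-160, 0), (-155, 0), (-150, 1), (-145, 8), (-140, 7), (-135, 8), (-130, 9), (-125, 9), (-120, 10), (-115, 14), (-110, 11), (-105, 12), (-100, 13), (-95, 13), (-90, 13), (-85, 11), (-80, 11), (-75, 12), (-70, 12), (-65, 11), (-60, 13), (-55, 13), (-50, 10), (-45, 14), (-40, 12), (-35, 11), (-30, 13), (-25, 11), (-20, 12), (-15, 12), (-10, 11), (-5, 14), (0, 12), (5, 11), (10, 13), (15, 11), (20, 11), (25, 14), (30, 12), (35, 11), (40, 13), (45, 10), (50, 3), (55, 4), (60, 8), (65, 8), (70, 9), (75, 11), (80, 6), (85, 0)]
```

View pics/laid_side.png

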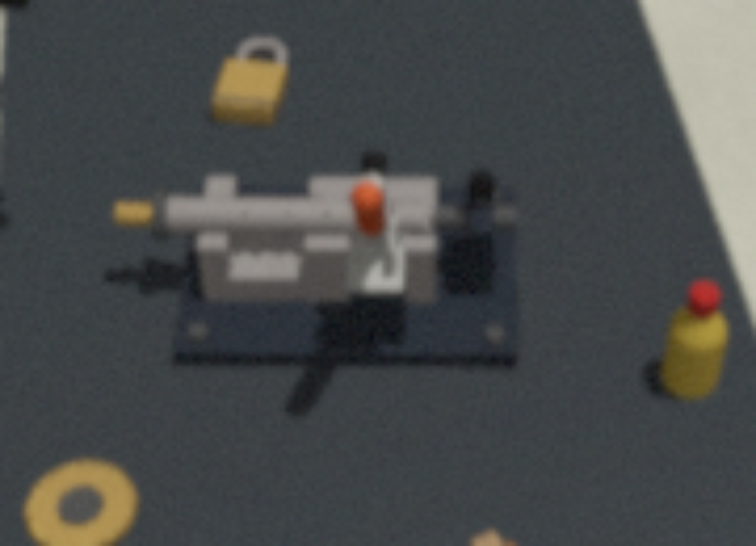

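It is seated in the groove: nose end at fixture x ≈ −149 mm, plain end ≈ 49 mm, stop ≈ 58 mm, a gap of about 9 mm. Now I push the nose end face with closed fingers, monitoring force.

```bash
python3 - <<'E'
from h import *
x=np.array([np.cos(A),np.sin(A),0]); y=.0006; z=.060
r.set_gripper(0.0,squeeze=60)
r.servo_line(F(-.2,y,z),feed=.15); r.servo_line(F(-.172,y,z),feed=.05); r.wait(.3)
f0=np.mean([r.sense()["contact_force"] for _ in range(3)],0); st("ready")
print(r.servo_line(F(-.150,y,z),feed=.008,guard=2.0)); s=st("contact")
loc=lambda s:(s["tcp_pos"]-F(0,0,0))@x
p=loc(s); log=[]; hi=0
while p<-.138:
    p+=.0004; r.servo_line(F(p,y,z),feed=.006); r.wait(.04); s=r.sense()
    f=s["contact_force"]-f0; a=-f@x; log.append(a); print(f"{p*1e3:.1f}/{loc(s)*1e3:.1f}:{a:.1f},{f[2]:.1f}",end=" ")
    base=np.median(log[3:-3]) if len(log)>9 else 8
    hi=hi+1 if a>base+4 else 0
    if hi>=2 or a>15: break
print("\nclock",s["clock"],"base",base,"f",f)
E
```

```text
ready 19.7 [0.4057 0.1699 0.06  ] F [-0.32 -0.61  0.2 ] op 0.002 ff 0.0
True
contact 21.2 [0.4166 0.1681 0.0595] F [ 0.08 -0.12 -0.87] op -0.004 ff 0.0
-160.8/-160.8:-1.1,0.4 -160.4/-160.7:1.6,0.3 -160.0/-160.7:5.5,3.2 -159.6/-160.7:5.9,4.3 -159.2/-160.6:7.9,4.2 -158.8/-160.6:8.9,6.0 -158.4/-160.5:10.1,5.5 -158.0/-160.3:10.5,5.6 -157.6/-160.0:9.6,5.7 -157.2/-159.7:10.3,6.2 -156.8/-159.3:10.3,6.0 -156.4/-159.0:10.0,6.0 -156.0/-158.6:10.6,6.1 -155.6/-158.2:12.6,5.8 -155.2/-157.8:10.7,6.9 -154.8/-157.4:11.0,6.3 -154.4/-157.0:11.0,6.5 -154.0/-156.6:10.6,6.6 -153.6/-156.2:10.6,6.4 -153.2/-155.8:11.4,7.6 -152.8/-155.5:11.4,6.7 -152.4/-155.1:11.9,6.9 -152.0/-154.7:10.8,8.1 -151.6/-154.3:11.3,7.8 -151.2/-153.9:11.3,7.1 -150.8/-153.7:11.9,8.3 -150.4/-153.7:13.2,9.4 -150.0/-153.7:15.5,11.2 
clock 29.425 base 10.630346283970571 f [-15.17996209   3.41507277  11.20657534]
```

The spindle stopped moving at tool x = −153.7 mm with force climbing about 4 N above the sliding force, so it is against the stop. I press slightly more for certainty, then back off.

```bash
python3 - <<'E'
from h import *
x=np.array([np.cos(A),np.sin(A),0]); y=.0006; z=.060
for p in(-.1497,-.1494):
    r.servo_line(F(p,y,z),feed=.005); r.wait(.1); s=r.sense(); print(round(-s["contact_force"]@x,2),round(s["contact_force"][2],2),(s["tcp_pos"]-F(0,0,0))@x)
r.servo_line(F(-.154,y,z),feed=.01); st("relaxed")
r.servo_line(F(-.20,y,z),feed=.06); st("clear")
r.servo_line(F(-.20,y,.26),feed=.2)
# handle plan
from scipy.spatial.transform import Rotation as R
def pose(q,off,rad=.102,flip=0):
    e=1.02-q; t=min(e,.8)
    c=F(.02,-.05-rad*np.cos(e)+off*np.sin(e),.094+rad*np.sin(e)+off*np.cos(e))
    fx=np.array([np.cos(A),np.sin(A),0]); n=np.array([-np.sin(A),np.cos(A),0]); k=np.array([0,0,1.])
    zt=-np.sin(t)*n-np.cos(t)*k
    xt=fx*(1-2*flip); M=np.stack([xt,np.cross(zt,xt),zt],1)
    q4=R.from_matrix(M).as_quat(); return c-.017*zt,np.r_[q4[3],q4[:3]]
for fl in(0,1):
    for q,off in((0,.06),(0,.012),(.4,.009),(.85,.009)): print(fl,q,r.ik(*pose(q,off,flip=fl)))
E
```

```text
16.43 12.49 -0.15363722247342002
17.9 14.76 -0.1536239262022857
relaxed 30.73 [0.424  0.1671 0.0601] F [-0.17  1.1   0.37] op 0.0 ff 0.5
clear 31.65 [0.3786 0.1742 0.0602] F [ 0.19  0.23 -0.54] op 0.0 ff 0.0
0 0 [ 0.24289504  0.38714027  1.56436037 -0.72312717  1.5690558   2.11330729]
0 0 [ 0.18427347  0.37303894  1.63357041 -0.74629447  1.4921041   2.11030975]
0 0.4 [ 0.07782146  0.30375475  1.71618375 -0.620719    1.33524238  2.01784498]
0 0.85 [-0.13457269  0.21561719  1.81743042 -0.18915161  1.11890295  1.67340261]
1 0 [ 0.24289504  0.38714027  1.56436037 -0.72312717  1.5690558  -1.02828536]
1 0 [ 0.18427347  0.37303894  1.63357041 -0.74629447  1.4921041  -1.0312829 ]
1 0.4 [ 0.07782146  0.30375475  1.71618375 -0.620719    1.33524238 -1.12374767]
1 0.85 [-0.13457269  0.21561719  1.81743042 -0.18915161  1.11890295 -1.46819005]
```

```bash
cat >> h.py <<'E'
from scipy.spatial.transform import Rotation as R
def pose(q,off,rad=.102):
    e=1.02-q; t=np.clip(e,0,.8)
    c=F(.02,-.05-rad*np.cos(e)+off*np.sin(e),.094+rad*np.sin(e)+off*np.cos(e))
    fx=np.array([np.cos(A),np.sin(A),0]); n=np.array([-np.sin(A),np.cos(A),0]); k=np.array([0,0,1.])
    zt=-np.sin(t)*n-np.cos(t)*k
    M=np.stack([fx,np.cross(zt,fx),zt],1)
    q4=R.from_matrix(M).as_quat(); return c-.017*zt,np.r_[q4[3],q4[:3]]
E
python3 - <<'E'
from h import *
p,o=pose(0,.06)
r.goto(p+[0,0,.07],o); r.servo_line(p,feed=.15)
r.servo_line(pose(0,.014)[0],feed=.08,guard=10); r.wait(.1); f0=r.sense()["contact_force"]; st("at handle")
q=0
while q<.98:
    q+=.05 if q<.8 else .02
    r.servo_line(*pose(q,.009),feed=.05 if q<.8 else .02); s=r.sense(); f=np.linalg.norm(s["contact_force"]-f0); print(f"{q:.2f}:{f:.1f}",end=" ")
    if f>(24 if q>.8 else 30): break
r.wait(.3); st("\nend")
p,o=pose(q,.04); r.servo_line(p,feed=.08); r.servo_line(p+[0,0,.15],feed=.2)
r.goto(F(-.2,-.05,.27),down(A)); st("away")
for c in("side","top"):
    img,P=cloud(c); np.savez(c+"1.npz",img=img,P=P)
a=cv2.imread; im=np.load("side1.npz")["img"][130:260,150:330]; cv2.imwrite("pics/cl.png",cv2.resize(im,(756,546)))
E
```

```text
at handle 35.14 [0.5838 0.0619 0.2005] F [-0.79  0.69  0.31] op 0.001 ff 0.0
0.05:2.0 0.10:2.4 0.15:3.1 0.20:2.1 0.25:2.0 0.30:2.0 0.35:3.1 0.40:3.3 0.45:2.8 0.50:3.6 0.55:2.6 0.60:2.9 0.65:2.6 0.70:2.2 0.75:2.5 0.80:3.6 0.82:3.9 0.84:5.4 0.86:9.0 0.88:18.9 0.90:30.6 
end 41.08 [ 0.5736 -0.0056  0.1364] F [-11.44   7.53  27.16] op -0.004 ff 13.9
away 43.48 [0.3712 0.1239 0.2703] F [ 0.37  0.34 -0.71] op 0.002 ff 0.0
```

View pics/cl.png

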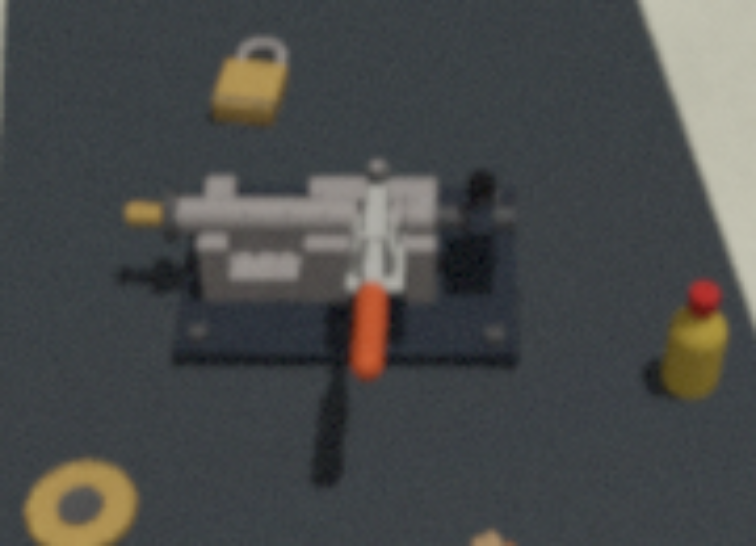

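```bash
python3 - <<'E'
from fit import *
for n in("side","top"):
    D=np.load(n+"1.npz"); L=loc(D["P"],O,A).reshape(-1,3); h=D["img"].reshape(-1,3).astype(int)
    k=(h[:,2]>140)&(h[:,1]<100)&(h[:,0]<80)&(L[:,2]>.08)&(abs(L[:,0]-.02)<.03)&(L[:,1]<-.09)&(L[:,1]>-.2)
    q=L[k]; print(n,len(q),"slope angle (want .17)",-np.arctan(np.polyfit(q[:,1],q[:,2],1)[0]))
    m=L[(abs(L[:,1]-.0008)<.005)&(L[:,0]>.035)&(L[:,0]<.075)&(L[:,2]>.03)]; m=m[np.argsort(m[:,0])]; print(np.round(m[:,[0,2]]*1000).astype(int).tolist())
E
```

```text
side 134 slope angle (want .17) 0.14402891500199605
[[35, 73], [36, 75], [36, 73], [38, 73], [38, 71], [41, 73], [44, 74], [44, 74], [44, 73], [46, 74], [46, 71], [46, 70], [49, 75], [49, 72], [49, 76], [52, 75], [52, 74], [52, 73], [52, 72], [54, 72], [54, 73], [54, 71], [57, 68], [57, 70], [60, 71], [60, 71], [62, 70], [62, 70], [63, 68], [65, 71], [65, 68], [68, 69], [68, 69], [68, 68], [71, 70], [71, 70], [71, 65], [73, 70], [73, 68]]
top 107 slope angle (want .17) 0.17403565110098504
[[35, 74], [36, 75], [37, 73], [39, 72], [39, 78], [39, 72], [42, 81], [42, 76], [42, 71], [45, 68], [45, 72], [46, 72], [46, 71], [48, 70], [48, 75], [49, 75], [49, 63], [50, 78], [51, 72], [52, 73], [53, 68], [54, 74], [54, 78], [55, 72], [57, 74], [57, 75], [59, 69], [61, 72], [61, 68], [61, 72], [62, 70], [64, 71], [64, 73], [65, 67], [67, 68], [68, 67], [69, 75], [70, 73], [71, 70], [73, 71], [73, 72], [74, 69]]
```

The handle is at its closed angle, and the spindle and stop rod show no gap between them.

```bash
python3 -c "
from cell import r
print(r.sign_off(), r.sense()['clock'])"
```

```text
the job is handed in; nothing more can be done
the job is handed in; nothing more can be done
```

The spindle lies in the V-groove, pressed against the stop by roughly 4–6 N (estimated from wrist force less sliding friction) and clamped with the handle fully down; the job was handed in at about 44 s.

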